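# Lock the pot mould and draw its core

## Robot

A 6-joint arm with a two-finger parallel gripper is mounted at the origin on the work surface. World frame = base frame: x ahead of the robot, y to its left, z up, the work surface at z = 0. Lengths are in m, angles in rad, forces in N, time in s.
With the tool pointing down it reaches from about 0.35 to 0.775 m from the base axis. Payload 7.3 kg.
Tool frame: the origin (TCP) lies on the centre line of the jaws, within the pads' length; the fingertips stand 17 mm ahead of it and the grasp point (between the pads) lies 2 mm behind it (robot.tcp_to_tips is the distance from the TCP to the fingertips, in m); z points along the fingers, y is the line along which they close (so a half turn about z gives the same grasp; the last joint's range is limited). The gripper opens to 92 mm and grips with 3 to 60 N. Pads are 19 mm wide; open, the fingers measure 130 mm over their backs; the gripper's body (75 mm by 190 mm) begins 47 mm behind the grasp point.
Start: joints at [-1.405, 0.342, 1.524, -0, 1.275, -0.146], TCP at [0.161, -0.5, 0.244] pointing down, gripper open.
Joint ranges: [-2.53, 2.53], [-0.77, 2.02], [0.04, 2.7], [-1, 4.14], [0.28, 2.66], [-3.11, 3.11]. Speed limits (rad/s): [2.57, 2.57, 3.14, 3.14, 3.14, 3.14].

## Interface

Orientations are given as [roll, pitch, yaw] about the fixed x, y, z axes, in that order (R = Rz(yaw) Ry(pitch) Rx(roll)).
In Python, from cell import robot gives the robot as it stands. The module is installed in compiled form; this text tells all that it offers.
- The arm moves only by the tool carry_out, never from a script. Its argument "commands" is a list of rows, each a list of 3 entries, a list of its own where there are three numbers: the shift along the tool's x, y, z in m, then the turn about the tool's z in rad, then the opening, from 0 (shut) to 1 (fully open). In form: [[[dx, dy, dz], yaw, claw], ...]. A call has 1 to 20 rows; each row shifts and turns the commanded pose from where the row before left it, along the tool's axes as they then stand; what a row does not reach is not made up. A row lasts 1/8 s, in which the tool goes at most 62.5 mm and 10.7 degrees, less where a joint would pass 70% of its speed; a pose out of reach is approached as far as the arm can. A call is refused whole if a number of a shift passes 0.0625 or a number of a turn 0.188, either way. A call with a gripper value outside its range is refused whole. The fingers move at their own pace and stop on an object; "newtons" is the grip in N (left out, the last holds). Time passes only in rows, so rows that do not move let the fingers close. It gives the time, the measured TCP pose, the force, the opening and the grip force at its end, in the units of the state.
- robot.observe(): the state, without advancing time (a new reading comes with each control period).
- robot.read_camera(name): name is "scene" or "top" or "wrist"; returns a dict with "pixels" (400x640x3 uint8, red, green, blue), "fx", "fy", "cx", "cy" (pixels), "k1" (the pictures are not rectified: a ray, as slopes to the right and down, at radius r is drawn at 1 + k1 r^2 times it, then the intrinsics apply), "view" (4x4, takes a point from world to camera coordinates); the wrist camera has in their place "T_tool_cam" (4x4, takes a point from camera to tool coordinates, whose origin is the TCP and whose axes are the flange's). Camera axes: x right, y up, looking along -z (the intrinsics and any distortion apply to the point x, -y, -z); pixel columns grow to the right and rows downward; lengths in m; the calibration is good to about 2 mm. A picture is of the moment at which its call begins: read the wrist's pose just before it. There is no depth.
- robot.hand_in(): hands the job in; it is judged then, once.
Trained networks look in a picture, given as the dict that the camera call returned (one of the last four; its "shot" number tells which), for a name from the list of things; names that differ only in an ending like _2 or _b are one class to them, and where a whole thing is asked for, a point or a joint stands for the part that bears it (a point fixed in the world has none). Each returns a list of dicts, best first, with "p" (0 to 1); they miss things now and then, are a little off and sometimes report something else, mostly with a low value. They report only what shows in the picture. A call takes as long as a camera call. They do not tell look-alikes from the thing itself.
- robot.find_in(picture, name): "at" ([column, row] in pixels, amid what is visible of it).
- robot.tip_of(picture, name): "at" ([column, row] in pixels: a listed point, or the origin of a listed thing).
The state is a dict: "time": time; "qpos": joint angles; "qvel": joint speeds; "joint_efforts": joint torques, N m; "tool_pos": TCP position; "tool_rot": TCP orientation; "contact_force": force on the tool from outside, world axes, zero at the start; "torque": the same for the moment, N m; "opening": finger opening in m; "grip_force": force on a finger pad.
Only numpy, scipy, OpenCV 4.12 (cv2) and the standard library are available. Lean on these libraries where they do the work, as an engineer would, in place of code of your own. Each camera call takes 0.05 s, during which the arm holds its last target. There are 200 camera calls.

## Task

The flower-pot mould is standing shut, but its clasp is not locked. Take the red-handled clasp pin out of the wooden block and drop it fully home through both clasp ears, let go of it, and then draw the core straight up out of the mould by its wooden bar, tip it over to about 45 degrees, and keep holding it still like that, its foot a good 7 cm above the mould's rim, so that I can brush release oil on it. Finish while holding the core; the mould must stay shut and pinned, and leave the other things on the bench alone.

Things in the scene. Friction and masses are not known exactly. Their poses are not given: they have to be found in the camera images.
- mould: Two-part flower-pot mould: off-white shell, 110 mm inside, 138 mm outside diameter, rim 118 mm above the bench, on a plywood baseboard 220 x 180 x 18 mm fixed to the bench. Origin: centre of the baseboard's underside. z up; x points from the clasp (steel ears, robot side) to the hinge (far side), turned up to 17 degrees; y runs along the core's bar.
- clasp (a point): Centre of the clasp hole on the top face of the upper ear, 94 mm from the mould's centre on its -x side, 118 mm above the bench. Two steel ears 30 x 30 x 14 mm, 2 mm apart, one above the other; vertical through-holes 12.5 mm wide, in line, chamfered; free space below. The upper ear is on the hinged half, the lower on the fixed half.
- loose_half (a joint): Opening angle of the hinged half of the mould (the half on the mould's -y side), rad. 0 = shut (as it starts); it would swing outward as the value grows; held only by slight hinge friction until pinned.
- core: Mould core, about 0.4 kg: red-brown tapered plug, 64 mm wide at its foot, 84 mm at its top 78 mm higher, a 20 mm spigot 10 mm long under the foot, screwed under a light wooden bar 184 (along y) x 28 (x) x 50 mm high. Origin: centre of the foot face; z up the plug's axis. Starts upright in the mould, foot 34 mm, bar top 162 mm above the bench, bar 6 mm deep in rim notches, 12 mm air round the plug.
- core_grip (a point): Good place to take hold of the core: middle of the wooden bar, 15 mm below its top (113 mm above the foot face), 147 mm above the bench at the start. Grip it across the 28 mm thickness, fingers to either side along the core's x; turning it about the bar's long axis (core y) loads the grip least.
- core_foot (a point): Centre of the core's foot face (same point as the core's origin).
- pin: Clasp pin, 60 g: steel shank 10 mm in diameter, 50 mm long, tapered nose; collar 20 mm wide, 4 mm thick; above it a red round grip 16 mm in diameter, 34 mm high. Origin: centre of the collar's underside; z up. Starts upright in a hole of the block, collar on its top (60 mm above the bench), red grip 64 to 98 mm above the bench. Fully home, the collar lies on the upper ear.
- pin_block: Dark wooden block 60 x 160 x 60 mm fixed to the bench, left or right of the mould; three holes 12.5 mm wide, 54 mm deep, at -52, 0, +52 mm along its y, holding the clasp pin, a bradawl and a punch in any order. Origin: centre of its underside. There is room for fingers either side of the pin along the block's x.
- bradawl: Bystander: steel shank with a light wooden handle 16 mm thick, 52 mm above the block. Origin at the foot of the handle.
- punch: Bystander: dark steel punch with a 12 mm steel head, 33 mm above the block. Origin at the foot of the head.
- cast_pot: Bystander: finished plaster pot 108 mm across, 88 mm high, on the other side of the mould from the block. Origin: centre of its underside.
- tape: Bystander: orange roll of tape, 104 mm across, 48 mm high.
- tub: Bystander: white plastic tub 96 mm across, 95 mm high.
- oil_can: Bystander: tin of release oil, 72 mm across, 110 mm high.
- oil_brush: Bystander: brush lying on the bench.
Not all that is in view belongs to the job. Leave any pink or turquoise look-alike of the core alone.

How it is judged:
On the way, in this order (a step that is already met when the one before it is completed fails the run):
1. the pin is fully home through both clasp ears and let go, the core still seated in the shut mould (horizontal distance between pin and clasp below 0.004 m and z of pin in the frame of clasp between -0.004 and 0.004 m and angle between pin's own z axis and vertical below 0.12 rad and contact force between pin and the fingers below 0.2 N and value of joint loose_half below 0.03 rad and z of core_foot in the frame of mould below 0.044 m), for 0.2 s.
2. the core is drawn upright out of the mould, its foot above the rim (z of core_foot in the frame of mould above 0.125 m and angle between core's own z axis and vertical below 0.45 rad).
At the end, for the whole second after the job is handed in: The gripper holds the core still, axis 34 to 56 degrees from upright, foot down, centre of the foot at least 50 mm above the rim (168 mm above the bench), touching neither mould nor pin; pin let go, upright and home in the clasp (within 4 mm in height and sideways), mould shut (angle between core's own z axis and vertical between 0.6 and 0.97 rad and height (world z) of core_foot above 0.168 m and contact force between core and the fingers above 2 N and contact force between core and mould below 0.2 N and contact force between core and pin below 0.2 N and linear speed of core below 0.03 m/s and angular speed of core below 0.2 rad/s and horizontal distance between pin and clasp below 0.004 m and z of pin in the frame of clasp between -0.004 and 0.004 m and angle between pin's own z axis and vertical below 0.12 rad and contact force between pin and the fingers below 0.2 N and value of joint loose_half below 0.03 rad); the arm keeps its last pose, push and grip.
It fails at once if the mould is pushed open (value of joint loose_half above 0.1 rad).
It fails at once if another thing on the bench is pushed away or knocked over (distance of any of bradawl, punch, cast_pot, tape, tub, oil_can, oil_brush from where it was at the start of the episode above 0.03 m).
It also fails if it takes over 54 s, if anything falls off the work surface, if the arm or the gripper's body presses on something with over 40 N, if the wrist force passes 120 N, or if a joint passes its speed limit or range.

## Working session

There is one attempt and no reset: what is moved stays moved. The work goes in short steps, Python scripts to look and compute and a tool call to move; the robot and the scene stay as the last step left them, time stands still between calls to the robot, and variables do not carry over. Pictures are saved under pics/ and viewed, at most 10 in all, crops included, and the job is handed in when it is done.

Besides the shell and the picture viewer there is one more tool, called after "Call:" in YAML: its name, and indented under it one key for each argument. carry_out: Moves the arm, as the interface text tells. Its arguments: {"type":"object","properties":{"commands":{"type":"array"},"newtons":{"type":"number"}},"required":["commands"]}

```bash
mkdir -p pics
cat > h.py <<'E'
from cell import robot
import numpy as np, cv2
from scipy.spatial.transform import Rotation as R
def T_tool():
    s=robot.observe(); T=np.eye(4); T[:3,:3]=R.from_euler('xyz',s['tool_rot']).as_matrix(); T[:3,3]=s['tool_pos']; return T
def shot(name):
    T=T_tool(); c=robot.read_camera(name)
    c['c2w']=np.linalg.inv(c['view']) if 'view' in c else T@c['T_tool_cam']
    return c
def ray(c,uv):
    d=np.array([(uv[0]-c['cx'])/c['fx'],(uv[1]-c['cy'])/c['fy']]); s=d.copy()
    for _ in range(20): s=d/(1+c['k1']*(s@s))
    M=c['c2w']; return M[:3,3],M[:3,:3]@np.array([s[0],-s[1],-1])
def at_z(c,uv,z):
    o,d=ray(c,uv); return o+d*(z-o[2])/d[2]
def proj(c,p):
    q=np.linalg.inv(c['c2w'])@np.append(p,1); s=np.array([q[0],-q[1]])/-q[2]; s=s*(1+c['k1']*(s@s))
    return s*[c['fx'],c['fy']]+[c['cx'],c['cy']]
def tri(obs):
    A=0;b=0
    for c,uv in obs:
        o,d=ray(c,uv); d=d/np.linalg.norm(d); P=np.eye(3)-np.outer(d,d); A=A+P; b=b+P@o
    return np.linalg.solve(A,b)
def save(c,n): cv2.imwrite('pics/'+n,c['pixels'][:,:,::-1])
E
python3 - <<'E'
from h import *
np.set_printoptions(precision=4,suppress=True)
s=robot.observe();print(s['tool_pos'],s['tool_rot'],s['opening'])
C={}
for n in ['scene','top']:
    c=C[n]=shot(n); save(c,n+'0.png'); print(n,c['c2w'][:3,3],c['fx'])
for k,z in [('clasp',.118),('core_grip',.147),('pin',.06),('pin_block',0),('mould',0),('bradawl',.06),('punch',.06),('cast_pot',0),('core',.034)]:
    for n in C:
        print(k,n,[(np.round(r['at'],1).tolist(),round(r['p'],2),at_z(C[n],r['at'],z)[:2].round(4).tolist()) for r in robot.tip_of(C[n],k)[:3]])
E
```

```text
[ 0.161  -0.4993  0.243 ] [-3.1401 -0.0002  0.3118] 0.09216518180286973
scene [1.3932 0.7381 1.219 ] 492.419981637668
top [0.3426 0.0098 1.3073] 399.6303026154761
clasp scene [([358.1, 192.1], 0.8, [0.4994, 0.0907]), ([428.6, 241.5], 0.34, [0.5146, 0.3658])]
clasp top [([300.0, 241.4], 0.68, [0.4828, 0.074])]
core_grip scene [([341.4, 141.3], 0.84, [0.3732, -0.0903]), ([217.1, 203.7], 0.67, [0.8513, -0.1686]), ([340.6, 196.5], 0.62, [0.574, 0.0811])]
core_grip top [([299.0, 209.5], 0.84, [0.5742, 0.0752]), ([366.7, 278.8], 0.84, [0.3691, -0.1183])]
pin scene [([427.1, 238.6], 0.51, [0.462, 0.3365]), ([440.5, 248.4], 0.35, [0.4661, 0.3871])]
pin top [([218.2, 246.2], 0.55, [0.4775, 0.3339])]
pin_block scene [([425.8, 248.1], 0.7, [0.4488, 0.3346])]
pin_block top [([222.1, 253.8], 0.9, [0.4589, 0.3357]), ([415.4, 184.8], 0.72, [0.6838, -0.3116])]
mould scene [([335.0, 229.0], 0.57, [0.5855, 0.0749])]
mould top [([300.6, 212.6], 0.86, [0.5929, 0.0782]), ([164.4, 239.3], 0.75, [0.5084, 0.5309])]
bradawl scene [([438.4, 250.9], 0.49, [0.4784, 0.3878])]
bradawl top [([203.7, 249.0], 0.46, [0.4691, 0.3795])]
punch scene [([412.1, 225.6], 0.41, [0.4503, 0.2728])]
punch top [([230.4, 254.5], 0.47, [0.4511, 0.2946])]
cast_pot scene [([280.7, 156.5], 0.81, [0.4577, -0.311]), ([337.6, 219.8], 0.17, [0.5497, 0.0546])]
cast_pot top [([415.3, 250.8], 0.65, [0.4602, -0.2976]), ([164.4, 237.0], 0.32, [0.5161, 0.5314])]
core scene [([227.9, 230.0], 0.83, [0.8432, -0.1496]), ([334.4, 219.9], 0.59, [0.5806, 0.0665]), ([341.6, 167.3], 0.56, [0.3753, -0.0814])]
core top [([358.8, 279.8], 0.93, [0.369, -0.1058]), ([372.9, 139.1], 0.85, [0.8365, -0.1687]), ([300.5, 216.2], 0.58, [0.5745, 0.0768])]
```

View pics/top0.png

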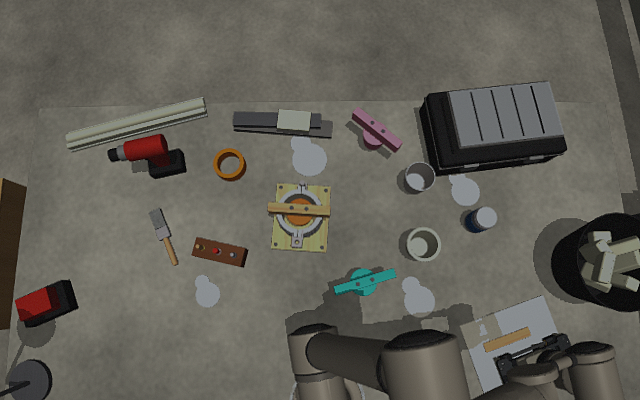

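View pics/scene0.png

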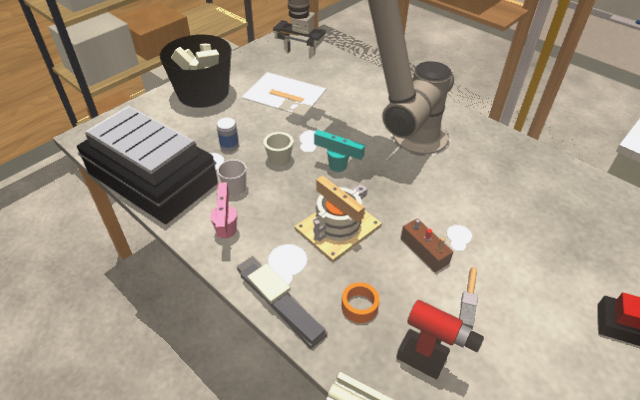

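Top picture: up is +x, left is +y.
- **Pin:** the red dot in the brown block at top (216,251), scene (428,233). The red drill (145,150) and the red box (45,300) are not it. The other two tools in the block are the bradawl and the punch.
- **Core:** the wooden bar in the mould at top (299,209). The turquoise (365,281) and pink (376,130) ones are look-alikes.

I'll check the choice in one close crop.

Run:
```python
import cv2,numpy as np
a=cv2.imread('pics/scene0.png')[150:290,290:470]; b=cv2.imread('pics/top0.png')[170:280,180:340]
a=cv2.resize(a,None,fx=2.2,fy=2.2,interpolation=2); b=cv2.resize(b,None,fx=2.5,fy=2.5,interpolation=2)
o=np.zeros((320,800,3),'uint8'); o[:a.shape[0],:a.shape[1]]=a; o[:b.shape[0],400:800]=b
cv2.imwrite('pics/crop1.png',o)
```

```text
(no output)
```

View pics/crop1.png

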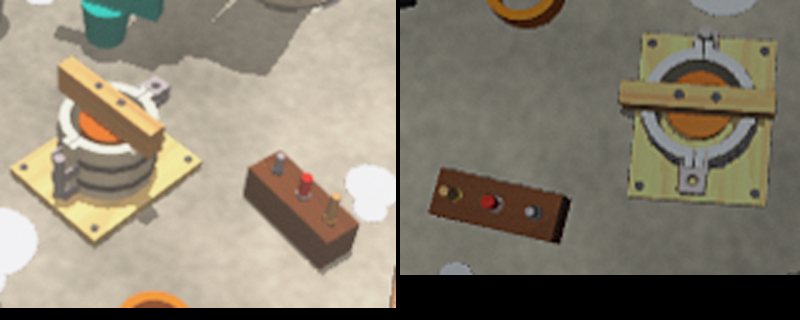

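Call:
carry_out:
  commands:
    - [[0.042,-0.034,-0.002],0,1]
    - [[0.042,-0.034,-0.002],0,1]
    - [[0.042,-0.034,-0.002],0,1]
    - [[0.042,-0.034,-0.002],0,1]
    - [[0.042,-0.034,-0.002],0,1]
    - [[0.042,-0.034,-0.002],0,1]
    - [[0.042,-0.034,-0.002],0,1]
    - [[0.042,-0.034,-0.002],0,1]
    - [[0.042,-0.034,0],0,1]
    - [[0.042,-0.034,0],0,1]

```text
time: 2.25
tool_pos: [0.4574, -0.0456, 0.26]
tool_rot: [3.141, -0.001, 0.312]
contact_force: [0.6, -0.8, 0.2]
opening: 0.0916
grip_force: 0.0
```

The crop shows the red-gripped pin in the middle hole of the block, at (305,185) and (489,202). The bradawl and punch are either side of it, the clasp hole is at (692,180), and the core with the wooden bar is in the mould. I'm moving on to above the pin.

Call:
carry_out:
  commands:
    - [[0.0173,-0.0509,0],0,1]
    - [[0.0173,-0.0509,0],0,1]
    - [[0.0173,-0.0509,0],0,1]
    - [[0.0173,-0.0509,0],0,1]
    - [[0.0173,-0.0509,0],0,1]
    - [[0.0173,-0.0509,0],0,1]
    - [[0.0173,-0.0509,0],0,1]
    - [[0,0,0],-0.168,1]
    - [[0,0,0],-0.168,1]
    - [[0,0,0],-0.168,1]
    - [[0,0,0],-0.168,1]
    - [[0,0,0],-0.168,1]
    - [[0,0,0],-0.168,1]
    - [[0,0,0],0,1]

```text
time: 4.0
tool_pos: [0.4625, 0.329, 0.2596]
tool_rot: [3.142, 0.0, 1.318]
contact_force: [0.3, 1.0, 0.1]
opening: 0.0918
grip_force: 0.0
```

Run:
```python
from h import *
np.set_printoptions(precision=4,suppress=True)
s=robot.observe();print(s['tool_pos'],s['tool_rot'],s['qpos'],s['time'])
c=shot('wrist'); save(c,'w1.png'); print(c['T_tool_cam'])
for k,z in [('pin',.06),('pin_block',0),('bradawl',.06),('punch',.06)]:
    print(k,[(np.round(r['at'],1).tolist(),round(r['p'],2),at_z(c,r['at'],z)[:2].round(4).tolist()) for r in robot.tip_of(c,k)[:3]])
# red grip blob
h=cv2.cvtColor(c['pixels'],cv2.COLOR_RGB2HSV); m=(((h[...,0]<6)|(h[...,0]>173))&(h[...,1]>190)&(h[...,2]>60)).astype('uint8')
n,l,st,ce=cv2.connectedComponentsWithStats(m)
for i in range(1,n):
    if st[i,4]>60: print(st[i],ce[i],at_z(c,ce[i],.09))
```

```text
[0.4625 0.329  0.2596] [3.1416 0.0001 1.3183] [ 0.4834  0.4095  1.3766 -0.0001  1.3556  0.7359] 4.0
[[ 0.0006  0.9598  0.2806  0.0765]
 [ 1.     -0.0007  0.0002  0.0014]
 [ 0.0004  0.2806 -0.9598 -0.1422]
 [ 0.      0.      0.      1.    ]]
pin [([320.3, 174.9], 0.51, [0.4644, 0.3365]), ([429.6, 297.2], 0.43, [0.5674, 0.1336])]
pin_block [([318.9, 167.9], 0.77, [0.4617, 0.335])]
bradawl [([320.7, 131.1], 0.62, [0.4776, 0.3861])]
punch [([318.5, 218.5], 0.79, [0.4483, 0.2834])]
[313 171  15  19 200] [319.845 180.245] [0.464  0.3367 0.09  ]
```

View pics/w1.png

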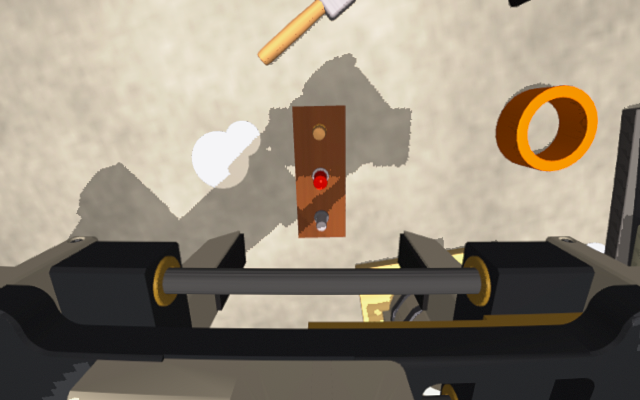

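The wrist view shows the pin's red grip at (320,180), between the bradawl (319,132) and the punch (320,222). The block is aligned with the tool. Now I'll go down and grip.

Call:
carry_out:
  commands:
    - [[0.0077,0,0.04],0,0.7]
    - [[0,0,0.045],0,0.7]
    - [[0,0,0.045],0,0.7]
    - [[0,0,0.03],0,0.7]
    - [[0,0,0.0145],0,0.7]
    - [[0,0,0],0,0]
    - [[0,0,0],0,0]
    - [[0,0,0],0,0]
    - [[0,0,0],0,0]
    - [[0,0,0],0,0]
  newtons: 25

```text
time: 5.5
tool_pos: [0.4645, 0.3365, 0.0856]
tool_rot: [3.141, -0.0, 1.32]
contact_force: [-1.4, 0.7, 0.6]
opening: 0.019
grip_force: 0.4
```

Call:
carry_out:
  commands:
    - [[0,0,0],0,0]
    - [[0,0,0],0,0]
    - [[0,0,0],0,0]

```text
time: 5.88
tool_pos: [0.4642, 0.3366, 0.0854]
tool_rot: [-3.141, 0.0, 1.32]
contact_force: [-2.4, 0.7, 4.4]
opening: 0.0155
grip_force: 25.0
```

Call:
carry_out:
  commands:
    - [[0,0,-0.02],0,0]
    - [[0,0,-0.04],0,0]
    - [[0,0,-0.05],0,0]
    - [[0,0,-0.035],0,0]
    - [[-0.044,0.0038,0],0,0]
    - [[-0.044,0.0038,0],0,0]
    - [[-0.044,0.0038,0],0,0]
    - [[-0.044,0.0038,0],0,0]
    - [[-0.044,0.0038,0],0,0]
    - [[-0.044,0.0038,0],0,0]
    - [[0,0,0],0.184,0]
    - [[0,0,0],0.184,0]
    - [[0,0,0],0.184,0]
    - [[0,0,0],0.184,0]
    - [[0,0,0],0.184,0]
    - [[0,0,0],0.184,0]
    - [[0,0,0],0.184,0]
    - [[0,0,0],0,0]

```text
time: 8.12
tool_pos: [0.421, 0.0749, 0.23]
tool_rot: [3.141, -0.0, 0.033]
contact_force: [-0.6, -0.2, 0.1]
opening: 0.0151
grip_force: 25.0
```

Run:
```python
from h import *
np.set_printoptions(precision=4,suppress=True)
s=robot.observe();print(s['tool_pos'],s['tool_rot'],s['qpos'],s['time'],s['opening'],s['grip_force'])
c=shot('wrist'); save(c,'w2.png'); t=shot('top');sc=shot('scene')
for n,c in [('w',c),('t',t),('s',sc)]:
  for k,z in [('clasp',.118),('core_grip',.147),('mould',0)]:
    print(n,k,[(np.round(r['at'],1).tolist(),round(r['p'],2),at_z(c,r['at'],z)[:2].round(4).tolist()) for r in robot.tip_of(c,k)[:3]])
```

```text
[0.421  0.0749 0.23  ] [ 3.1412 -0.      0.0334] [-0.0032  0.1765  1.7928 -0.0004  1.1723  1.5343] 8.125 0.015062581577881583 24.99619960784912
w clasp [([308.0, 131.9], 0.87, [0.4841, 0.0888])]
w core_grip [([511.8, 265.4], 0.79, [0.3777, -0.0952])]
w mould []
t clasp [([296.8, 239.4], 0.73, [0.4889, 0.0836])]
t core_grip [([362.2, 280.9], 0.93, [0.3634, -0.1052]), ([376.2, 129.6], 0.66, [0.824, -0.1644]), ([297.9, 209.1], 0.59, [0.5754, 0.0785])]
t mould [([297.2, 213.8], 0.93, [0.589, 0.0895]), ([296.5, 242.0], 0.53, [0.4949, 0.0919]), ([164.6, 237.6], 0.53, [0.5141, 0.5306])]
s clasp [([361.9, 189.6], 0.66, [0.4825, 0.0923]), ([424.6, 246.8], 0.46, [0.5387, 0.3685])]
s core_grip [([340.8, 199.7], 0.74, [0.5838, 0.0905]), ([337.8, 142.5], 0.67, [0.3864, -0.095]), ([219.2, 204.5], 0.67, [0.849, -0.1614])]
s mould [([339.0, 231.6], 0.78, [0.5849, 0.0916])]
```

View pics/w2.png

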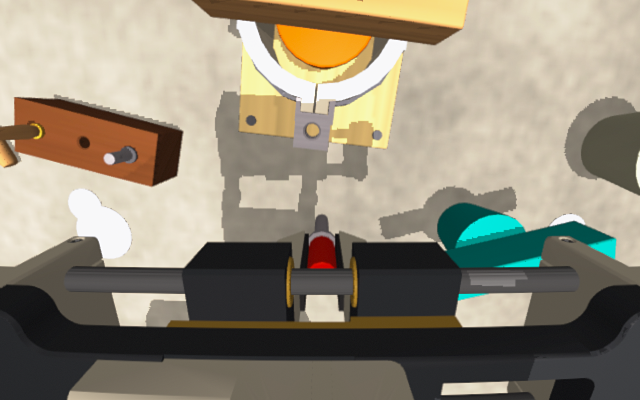

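The pin is in the jaws at (320,245). The ear with its hole shows at about (312,129), and the mould is turned by about -0.13 rad. I'll work out the hole position and check the nose of the pin against the calibration.

Run:
```python
from h import *
np.set_printoptions(precision=4,suppress=True)
c=shot('wrist'); T=T_tool()
for z in (.0254,.05,.0754): print('axis px',proj(c,(T@[0,0,z,1])[:3]))
im=c['pixels']; 
crop=cv2.resize(im[90:250,250:370],None,fx=4.8,fy=3.7,interpolation=2)
crop=cv2.resize(im[90:240,260:370],None,fx=4,fy=4,interpolation=2)
cv2.imwrite('pics/w2c.png',crop[:,:,::-1])
h=cv2.cvtColor(im,cv2.COLOR_RGB2HSV)
sub=h[110:150,290:335]; m=((sub[...,1]>90)).astype('uint8')
n,l,st,ce=cv2.connectedComponentsWithStats(m)
for i in range(1,n):
    if st[i,4]>20: p=ce[i]+[290,110]; print(st[i],p,at_z(c,p,.118))
```

```text
axis px [321.6042 242.9995]
axis px [321.6325 228.3484]
axis px [321.6556 216.3522]
[  0   0   5  28 131] [291.8626 122.8473] [0.4912 0.1028 0.118 ]
[ 16  14  13  13 126] [312.3413 129.6349] [0.4861 0.0852 0.118 ]
[39 14  6 19 71] [331.5915 133.8451] [0.4831 0.0686 0.118 ]
```

View pics/w2c.png

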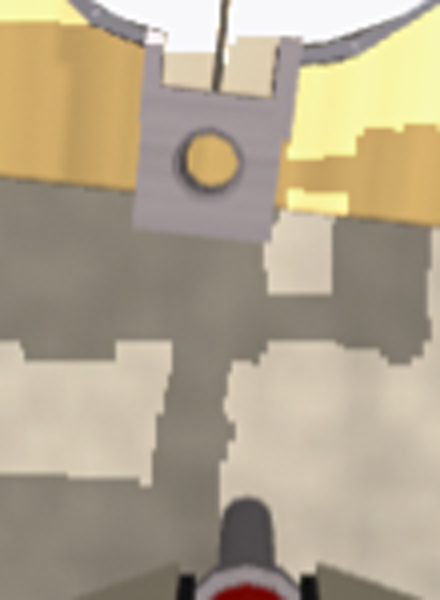

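The nose projects where the calibration says, and the hole is at about (0.486, 0.085). I'll move over it, with the nose 8 mm above the ear, and look again.

Call:
carry_out:
  commands:
    - [[0.03,-0.004,0],0,0]
    - [[0.0351,-0.0039,0],0,0]
    - [[0,0,0.015],0,0]
    - [[0,0,0.013],0,0]
    - [[0,0,0],0,0]

```text
time: 9.4
tool_pos: [0.4848, 0.085, 0.2012]
tool_rot: [3.142, 0.003, 0.032]
contact_force: [-0.8, 0.4, 0.8]
opening: 0.0151
grip_force: 25.0
```

Run:
```python
from h import *
np.set_printoptions(precision=4,suppress=True)
c=shot('wrist'); T=T_tool(); print(T[:3,3],robot.observe()['contact_force'])
print('nose px',proj(c,(T@[0,0,.0754,1])[:3]),'hole px',proj(c,[.4858,.085,.118]))
cv2.imwrite('pics/w3.png',cv2.resize(c['pixels'][170:270,260:380],None,fx=5,fy=5,interpolation=2)[:,:,::-1])
```

```text
[0.4853 0.085  0.202 ] [ 0.232   0.5564 -0.872 ]
nose px [321.6229 215.9236] hole px [321.6914 211.7131]
```

View pics/w3.png

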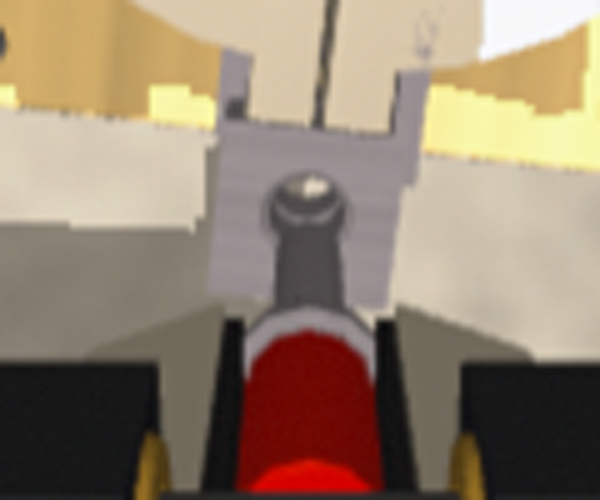

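The nose is over the hole at crop (307,200), in line sideways and in depth as predicted. I'll lower it.

Call:
carry_out:
  commands:
    - [[0.0005,0,0.008],0,0]
    - [[0,0,0.008],0,0]
    - [[0,0,0.008],0,0]
    - [[0,0,0],0,0]

```text
time: 9.95
tool_pos: [0.4858, 0.085, 0.1774]
tool_rot: [3.142, 0.002, 0.032]
contact_force: [0.8, -0.1, 0.2]
opening: 0.015
grip_force: 25.0
```

Call:
carry_out:
  commands:
    - [[0,0,0.008],0,0]
    - [[0,0,0.008],0,0]
    - [[0,0,0.008],0,0]
    - [[0,0,0.006],0,0]
    - [[0,0,0.004],0,0]
    - [[0,0,0],0,0]

```text
time: 10.7
tool_pos: [0.4862, 0.0851, 0.1439]
tool_rot: [3.142, 0.0, 0.032]
contact_force: [-2.5, 0.7, 0.1]
opening: 0.0156
grip_force: 25.0
```

Call:
carry_out:
  commands:
    - [[0,0,0],0,0.45]
    - [[0,0,0],0,0.45]
    - [[0,0,0],0,0.45]
    - [[0,0,-0.02],0,0.45]
    - [[0,0,-0.04],0,0.45]
    - [[0,0,-0.04],0,0.45]
    - [[0.02,0.027,-0.015],0,0.7]
    - [[0.021,0.027,0],0,0.7]
    - [[0.021,0.027,0],0,0.7]
    - [[0.021,0.027,0],0,0.7]
    - [[0,0,0],-0.176,0.7]
    - [[0,0,0],-0.176,0.7]
    - [[0,0,0],-0.176,0.7]
    - [[0,0,0],-0.176,0.7]
    - [[0,0,0],-0.176,0.7]
    - [[0,0,0],-0.176,0.7]
    - [[0,0,0],-0.176,0.7]
    - [[0,0,0],-0.176,0.7]
    - [[0,0,0],0,0.7]

```text
time: 13.08
tool_pos: [0.5726, -0.0202, 0.2592]
tool_rot: [3.142, 0.0, 1.438]
contact_force: [0.2, 0.3, -0.6]
opening: 0.0642
grip_force: 0.0
```

Run:
```python
from h import *
np.set_printoptions(precision=4,suppress=True)
s=robot.observe();print(s['tool_pos'],s['tool_rot'],s['qpos'],s['time'])
c=shot('wrist'); sc=shot('scene'); t=shot('top')
for n,q in [('w',c),('s',sc),('t',t)]:
  for k,z in [('core_grip',.147),('pin',.118),('clasp',.118)]:
    print(n,k,[(np.round(r['at'],1).tolist(),round(r['p'],2),at_z(q,r['at'],z)[:2].round(4).tolist()) for r in robot.tip_of(q,k)[:3]])
# compose wrist + scene crop of clasp
a=cv2.resize(c['pixels'],(480,300)); b=cv2.resize(sc['pixels'][160:250,300:390],None,fx=3.3,fy=3.3,interpolation=2)
o=np.zeros((300,790,3),'uint8'); o[:,:480]=a; o[:297,485:485+297]=b; cv2.imwrite('pics/w4.png',o[:,:,::-1])
# bar edges: wood mask
h=cv2.cvtColor(c['pixels'],cv2.COLOR_RGB2HSV); m=((h[...,0]>10)&(h[...,0]<25)&(h[...,1]>80)).astype('uint8')*255; cv2.imwrite('m.png',m); np.save('w4.npy',c['pixels'])
```

```text
[ 0.5726 -0.0202  0.2592] [3.1415 0.0001 1.4382] [-0.169   0.4198  1.3616 -0.0001  1.3601 -0.0364] 13.075
w core_grip [([311.9, 89.3], 0.84, [0.579, 0.077])]
w pin [([214.3, 97.4], 0.93, [0.4872, 0.0849]), ([312.2, 90.0], 0.73, [0.5786, 0.0788])]
w clasp [([209.8, 97.2], 0.93, [0.4831, 0.0857])]
s core_grip [([341.9, 140.0], 0.91, [0.3667, -0.0937]), ([339.4, 197.3], 0.87, [0.5791, 0.0807]), ([218.7, 204.7], 0.65, [0.8506, -0.1619])]
s pin [([359.7, 188.4], 0.51, [0.4831, 0.0838])]
s clasp [([359.2, 187.3], 0.78, [0.4803, 0.0795]), ([426.6, 252.0], 0.49, [0.5504, 0.3833])]
t core_grip [([378.3, 130.0], 0.81, [0.8226, -0.1709]), ([298.9, 209.6], 0.79, [0.5739, 0.0755]), ([364.8, 280.9], 0.73, [0.3632, -0.1126])]
t pin []
t clasp [([296.7, 237.1], 0.79, [0.4959, 0.0839]), ([300.3, 215.2], 0.29, [0.5623, 0.0729])]
```

View pics/w4.png

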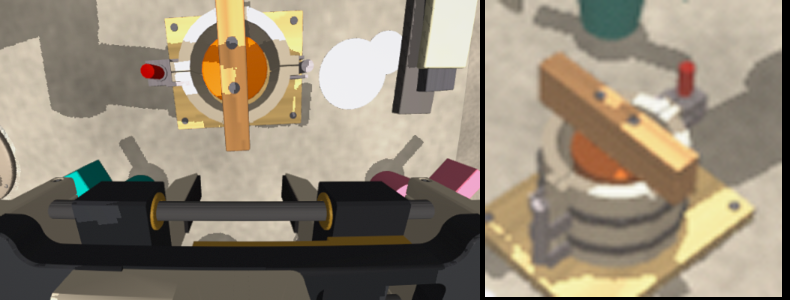

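The pin stands upright in the clasp (152,71 left; 686,80 right) and is released. The core bar runs from (228,0) to (237,150) in the wrist view. Next I measure the bar's axis.

Run:
```python
from h import *
np.set_printoptions(precision=4,suppress=True)
c=shot('wrist'); im=c['pixels']
h=cv2.cvtColor(im,cv2.COLOR_RGB2HSV)
print(h[140,300:335,0].tolist(),h[140,280:350:3].tolist())
g=cv2.cvtColor(im,cv2.COLOR_RGB2GRAY).astype(int)
# bar edges per row by gradient in windows
for r in (20,40,100,140,155):
    d=np.diff(cv2.GaussianBlur(im,(3,1),0).astype(int)[r],axis=0); d=abs(d).sum(1)
    L=270+np.argsort(-d[270:305])[:2]; Rr=315+np.argsort(-d[315:345])[:2]
    print(r,L,Rr,at_z(c,[L[0]+.5,r],.162)[:2],at_z(c,[Rr[0]+.5,r],.162)[:2])
T=T_tool(); print(proj(c,[.579,.0775,.162]),proj(c,[.579-.092*.13,.0775-.092*.99,.162]))
```

```text
[15, 15, 15, 15, 15, 15, 15, 15, 15, 15, 15, 15, 15, 15, 15, 15, 15, 15, 15, 15, 15, 15, 15, 15, 15, 15, 15, 15, 15, 15, 15, 15, 17, 18, 18] [[18, 55, 144], [18, 55, 102], [18, 55, 102], [18, 56, 101], [18, 57, 103], [19, 53, 101], [15, 152, 183], [15, 152, 193], [15, 150, 187], [15, 148, 181], [15, 151, 176], [15, 151, 174], [15, 151, 194], [15, 150, 201], [15, 150, 197], [15, 151, 196], [15, 150, 194], [15, 81, 101], [18, 51, 100], [19, 53, 101], [17, 53, 101], [17, 54, 100], [19, 56, 137], [18, 53, 207]]
20 [288 287] [329 326] [0.5687 0.1263] [0.5988 0.1223]
40 [273 289] [326 325] [0.5555 0.1144] [0.5949 0.1091]
100 [270 294] [328 315] [0.5458 0.0722] [0.591  0.0661]
140 [279 280] [330 329] [0.5476 0.0406] [0.5887 0.0352]
155 [297 296] [331 332] [0.5603 0.0266] [0.5881 0.023 ]
[311.3807  86.934 ] [312.3671 200.4195]
```

Call:
carry_out:
  commands:
    - [[0.0292,-0.0039,0],0,0.7]
    - [[0,0,0.03],-0.037,0.7]
    - [[0,0,0.04],0,0.7]
    - [[0,0,0.03],0,0.7]
    - [[0,0,0.014],0,0.7]
    - [[0,0,0],0,0]
    - [[0,0,0],0,0]
    - [[0,0,0],0,0]
    - [[0,0,0],0,0]
    - [[0,0,0],0,0]
    - [[0,0,0],0,0]
  newtons: 60

```text
time: 15.1
tool_pos: [0.5726, 0.0091, 0.1459]
tool_rot: [3.141, 0.0, 1.477]
contact_force: [-2.8, -0.5, 6.5]
opening: 0.0277
grip_force: 59.8
```

Call:
carry_out:
  commands:
    - [[0,0,-0.003],0,0]
    - [[0,0,-0.006],0,0]
    - [[0,0,-0.008],0,0]
    - [[0,0,-0.008],0,0]
    - [[0,0,0],0,0]

```text
time: 15.72
tool_pos: [0.5731, 0.0092, 0.1711]
tool_rot: [3.14, 0.0, 1.477]
contact_force: [-0.1, -0.8, -4.4]
opening: 0.0277
grip_force: 59.8
```

Run:
```python
from h import *
np.set_printoptions(precision=4,suppress=True)
s=robot.observe();print(s['tool_pos'],s['contact_force'],s['torque'],s['opening'])
sc=shot('scene'); 
for k in ('core_grip','core_foot','clasp'): print(k,[(np.round(r['at'],1).tolist(),round(r['p'],2)) for r in robot.tip_of(sc,k)[:3]])
u=np.array([.096,.995,0])
for z in (.162,.185): print(z,[proj(sc,np.array([.579,.077,z])+k*u).round(1).tolist() for k in (-.092,.0,.092)])
cv2.imwrite('pics/s5.png',cv2.resize(sc['pixels'][120:270,260:420],None,fx=3.7,fy=3.7,interpolation=2)[:,:,::-1])
```

```text
[0.5731 0.0092 0.1711] [-0.0791 -0.8083 -4.3968] [-0.3367 -0.033  -0.001 ] 0.027657281093584077
core_grip [([340.5, 189.8], 0.74), ([218.2, 202.4], 0.73), ([341.3, 145.0], 0.67)]
core_foot [([338.2, 213.3], 0.97), ([336.0, 164.9], 0.84), ([224.1, 231.4], 0.62)]
clasp [([361.8, 191.6], 0.79)]
0.162 [[318.5, 177.4], [338.7, 193.2], [360.3, 210.1]]
0.185 [[318.5, 172.0], [339.0, 187.8], [360.8, 204.7]]
```

View pics/s5.png

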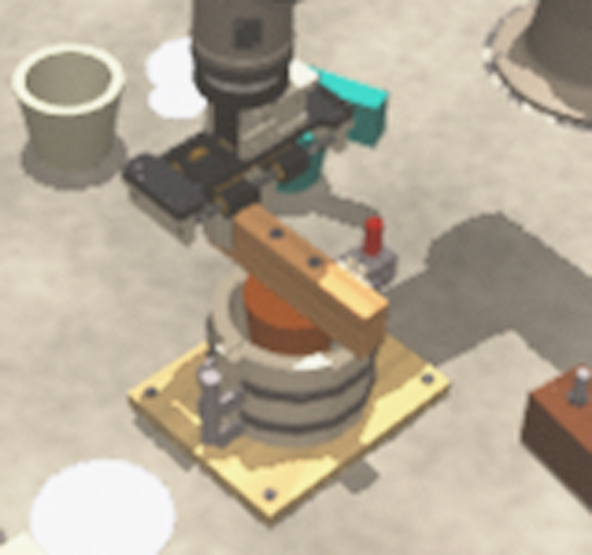

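The core is lifted level, still clear of everything, and the pin is in place. I'll lift it on out.

Call:
carry_out:
  commands:
    - [[0,0,-0.015],0,0]
    - [[0,0,-0.02],0,0]
    - [[0,0,-0.025],0,0]
    - [[0,0,-0.025],0,0]
    - [[0,0,-0.025],0,0]
    - [[0,0,-0.025],0,0]
    - [[0,0,-0.025],0,0]
    - [[0,0,-0.025],0,0]
    - [[0,0,-0.02],0,0]
    - [[0,0,-0.01],0,0]
    - [[0,0,0],0,0]
    - [[0,0,0],0,0]

```text
time: 17.42
tool_pos: [0.5723, 0.0093, 0.3843]
tool_rot: [-3.14, 0.0, 1.477]
contact_force: [0.1, 0.2, -4.3]
opening: 0.0279
grip_force: 59.8
```

```bash
cat > tilt.py <<'E'
from h import *
np.set_printoptions(precision=4,suppress=True)
s=robot.observe();print(s['time'],s['tool_pos'],s['contact_force'],s['torque'],s['opening'],s['grip_force'])
sc=shot('scene'); t=shot('top'); tp=s['tool_pos']
def best(c,k):
    # nearest candidate to tool column
    q=proj(c,tp); L=[r for r in robot.tip_of(c,k) if np.hypot(*(np.array(r['at'])-q))<110]
    print(k,[(np.round(r['at'],1).tolist(),round(r['p'],2)) for r in L[:3]],q.round()); return L[0]['at'] if L else None
P={}
for k in ('core_grip','core_foot'):
    a,b=best(sc,k),best(t,k)
    if a is not None and b is not None: P[k]=tri([(sc,a),(t,b)]); print(k,P[k])
if len(P)==2:
    d=P['core_grip']-P['core_foot']; print('tilt deg',np.degrees(np.arccos(d[2]/np.linalg.norm(d))),np.linalg.norm(d))
E
python3 tilt.py
```

```text
17.425 [0.5723 0.0093 0.3843] [ 0.1401  0.1723 -4.2896] [-0.3407 -0.077  -0.0061] 0.027928122199062468 59.77089822292328
core_grip [([339.0, 144.6], 0.75), ([344.3, 135.6], 0.64)] [325. 124.]
core_grip [([361.6, 277.1], 0.9), ([292.9, 188.9], 0.57), ([376.4, 126.8], 0.56)] [321. 190.]
core_grip [ 0.3732 -0.1037  0.1254]
core_foot [([340.1, 164.9], 0.98), ([334.3, 163.8], 0.58)] [325. 124.]
core_foot [([296.7, 197.8], 0.75), ([291.6, 188.7], 0.39)] [321. 190.]
core_foot [0.5792 0.0751 0.2762]
tilt deg 118.92298045869398 0.3116737747537574
```

Call:
carry_out:
  commands:
    - [[0,0,0],0,0]
    - [[0,0,0],0,0]
  newtons: 30

```text
time: 17.98
tool_pos: [0.5726, 0.0093, 0.3852]
tool_rot: [3.142, 0.0, 1.477]
contact_force: [0.2, 0.7, -4.0]
opening: 0.0278
grip_force: 29.9
```

```bash
python3 tilt.py | head -1
```

```text
17.975 [0.5726 0.0093 0.3852] [ 0.2209  0.6862 -3.9964] [-0.3472 -0.081  -0.0098] 0.027844003855668667 29.888259172439575
```

Call:
carry_out:
  commands:
    - [[0,0,0],0,0]
    - [[0,0,0],0,0]
  newtons: 20

```text
time: 18.52
tool_pos: [0.5726, 0.0093, 0.3852]
tool_rot: [-3.142, 0.0, 1.477]
contact_force: [0.6, -0.6, -3.2]
opening: 0.0283
grip_force: 20.0
```

```bash
python3 tilt.py | head -1
```

```text
18.525 [0.5726 0.0093 0.3852] [ 0.5711 -0.6213 -3.2157] [-0.328  -0.111   0.0049] 0.028306165809020505 19.999460577964783
```

Call:
carry_out:
  commands:
    - [[0,0,0],0,0]
    - [[0,0,0],0,0]
  newtons: 15

```text
time: 19.08
tool_pos: [0.5726, 0.0093, 0.3852]
tool_rot: [3.142, 0.0, 1.477]
contact_force: [0.2, -0.3, -4.7]
opening: 0.0277
grip_force: 15.0
```

```bash
python3 tilt.py
```

```text
19.075 [0.5726 0.0093 0.3852] [ 0.1975 -0.2863 -4.6879] [-0.2569 -0.1085  0.0193] 0.027655724184905712 14.999637454748154
core_grip [([341.8, 143.3], 0.93)] [325. 123.]
core_grip [([299.6, 191.3], 0.9), ([366.2, 277.5], 0.82), ([374.3, 127.1], 0.68)] [321. 190.]
core_grip [0.5755 0.0675 0.3503]
core_foot [([328.7, 160.3], 0.92), ([337.5, 166.0], 0.71), ([327.0, 160.9], 0.63)] [325. 123.]
core_foot [([376.3, 141.1], 0.61)] [321. 190.]
core_foot [ 0.6561 -0.0349  0.3362]
tilt deg 83.80259409456718 0.13105821666293965
```

Call:
carry_out:
  commands:
    - [[0,0,0],0,0]
    - [[0,0,0],0,0]
  newtons: 12

```text
time: 19.62
tool_pos: [0.5726, 0.0093, 0.3852]
tool_rot: [3.141, 0.0, 1.477]
contact_force: [0.1, -0.0, -4.1]
opening: 0.0281
grip_force: 12.0
```

```bash
python3 tilt.py
```

```text
19.625 [0.5726 0.0093 0.3852] [ 0.0719 -0.0268 -4.0789] [-0.1652 -0.116   0.0025] 0.028096807733535435 11.999739110469818
core_grip [([341.6, 142.8], 0.77), ([340.9, 145.7], 0.59)] [325. 123.]
core_grip [([376.0, 129.8], 0.93), ([361.7, 281.7], 0.72), ([299.4, 191.9], 0.63)] [321. 190.]
core_grip [ 0.6483 -0.0116  0.4167]
core_foot [([337.4, 164.3], 0.86), ([325.2, 155.3], 0.56)] [325. 123.]
core_foot [([372.9, 142.3], 0.71)] [321. 190.]
core_foot [ 0.6512 -0.0175  0.3337]
tilt deg 4.540346857625 0.08330083181907928
```

The core is pivoting slowly in the grip, as wanted. I'll fit the tilt angle from the detections.

```bash
cat > ang.py <<'E'
from h import *
np.set_printoptions(precision=4,suppress=True)
s=robot.observe();print(s['time'],s['tool_pos'],s['contact_force'],s['torque'],s['opening'],s['grip_force'])
G=np.array(s['tool_pos'])+[0,0,.002]; u=np.array([.096,.995,0]); z=np.array([0,0,1.])
th=np.radians(np.arange(0,91,1))
def pt(t,a,b): return G+a*(np.cos(t)*u-np.sin(t)*z)+b*(np.sin(t)*u+np.cos(t)*z)
# tilt: far (+u) end drops, plug swings to -u
for n in ('scene','top','scene'):
    c=shot(n)
    for k,b in (('core_grip',0),('core_foot',-.113)):
        for r in robot.tip_of(c,k):
            e=[np.hypot(*(proj(c,pt(t,.068,b))-r['at'])) for t in th]; i=int(np.argmin(e))
            if e[i]<6: print(n,k,round(r['p'],2),'deg',i,'err',round(e[i],1))
E
python3 ang.py
```

```text
19.925 [0.5726 0.0092 0.3852] [ 0.0576  0.5867 -5.2626] [-0.1384 -0.1884 -0.0129] 0.02750253972311405 11.999696642160416
scene core_grip 0.62 deg 42 err 2.7
scene core_grip 0.58 deg 35 err 2.0
scene core_foot 0.6 deg 5 err 0.2
scene core_foot 0.59 deg 33 err 3.3
top core_grip 0.85 deg 36 err 1.5
scene core_grip 0.8 deg 14 err 1.1
scene core_grip 0.63 deg 32 err 2.9
scene core_foot 0.95 deg 5 err 1.9
scene core_foot 0.87 deg 28 err 1.9
```

Call:
carry_out:
  commands:
    - [[0,0,0],0,0]
    - [[0,0,0],0,0]
    - [[0,0,0],0,0]
  newtons: 10

```text
time: 20.75
tool_pos: [0.5726, 0.0092, 0.3852]
tool_rot: [3.142, 0.0, 1.477]
contact_force: [0.1, -0.3, -4.2]
opening: 0.0282
grip_force: 10.0
```

```bash
python3 ang.py
```

```text
20.75 [0.5726 0.0092 0.3852] [ 0.0872 -0.3125 -4.2383] [-0.1944 -0.0535 -0.0078] 0.028160503477313522 9.999812543392181
scene core_grip 0.93 deg 37 err 3.0
scene core_grip 0.91 deg 31 err 2.0
scene core_foot 0.95 deg 31 err 2.3
scene core_foot 0.76 deg 6 err 1.0
top core_grip 0.55 deg 32 err 2.7
scene core_grip 0.8 deg 29 err 1.2
scene core_grip 0.79 deg 32 err 0.4
scene core_foot 0.83 deg 10 err 1.2
scene core_foot 0.69 deg 37 err 1.7
```

Call:
carry_out:
  commands:
    - [[0,0,0],0,0]
    - [[0,0,0],0,0]
    - [[0,0,0],0,0]
  newtons: 8

```text
time: 21.58
tool_pos: [0.5726, 0.0092, 0.3852]
tool_rot: [-3.142, 0.0, 1.477]
contact_force: [0.0, 0.1, -4.7]
opening: 0.0279
grip_force: 8.0
```

```bash
python3 ang.py
python3 - <<'E'
from h import *
c=shot('scene'); cv2.imwrite('pics/s6.png',cv2.resize(c['pixels'][80:240,250:420],None,fx=3.5,fy=3.5,interpolation=2)[:,:,::-1])
print([proj(c,np.array(robot.observe()['tool_pos'])+[0,0,.002])])
E
```

```text
21.575 [0.5726 0.0092 0.3852] [ 0.0347  0.1371 -4.7295] [-0.069  -0.0951 -0.0316] 0.027946781060643657 7.99980953335762
scene core_grip 0.89 deg 30 err 0.9
scene core_grip 0.8 deg 43 err 1.2
scene core_foot 0.85 deg 9 err 0.5
scene core_foot 0.76 deg 44 err 2.2
top core_grip 0.62 deg 48 err 1.3
top core_foot 0.65 deg 47 err 0.7
scene core_grip 0.84 deg 29 err 3.4
scene core_grip 0.68 deg 45 err 3.7
scene core_foot 0.91 deg 46 err 0.8
scene core_foot 0.85 deg 12 err 2.5
[array([324.8225759 , 122.82221079])]
```

View pics/s6.png

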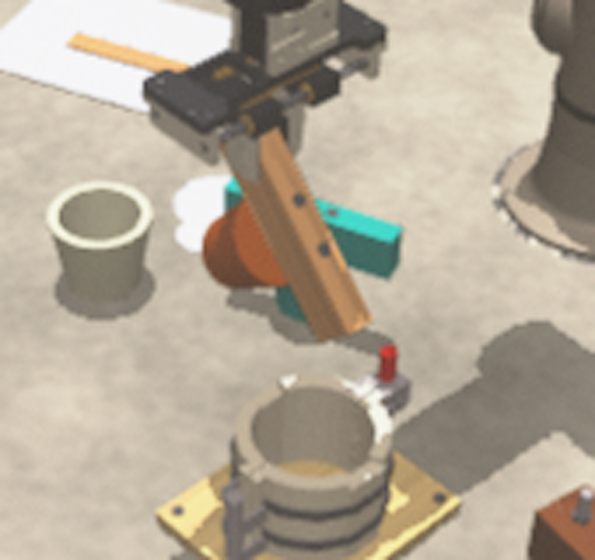

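The core is tipped about 45°, foot down, clear above the mould, and the pin is still upright. I'll tighten the grip and hold still.

Call:
carry_out:
  commands:
    - [[0,0,0],0,0]
    - [[0,0,0],0,0]
    - [[0,0,0],0,0]
    - [[0,0,0],0,0]
    - [[0,0,0],0,0]
    - [[0,0,0],0,0]
  newtons: 60

```text
time: 22.82
tool_pos: [0.5726, 0.0092, 0.3852]
tool_rot: [3.142, 0.0, 1.477]
contact_force: [-0.1, -0.1, -4.6]
opening: 0.0275
grip_force: 60.0
```

```bash
python3 ang.py; python3 ang.py
```

```text
22.825 [0.5726 0.0092 0.3852] [-0.0708 -0.0521 -4.5846] [-0.0912 -0.1097  0.0677] 0.02749890857422854 59.998725056648254
scene core_grip 0.73 deg 42 err 4.2
scene core_grip 0.65 deg 37 err 1.1
scene core_foot 0.93 deg 12 err 1.1
scene core_foot 0.88 deg 45 err 0.7
top core_grip 0.8 deg 52 err 1.8
top core_foot 0.7 deg 53 err 2.1
scene core_grip 0.72 deg 46 err 0.7
scene core_grip 0.7 deg 29 err 4.3
scene core_foot 0.62 deg 44 err 0.3
scene core_foot 0.55 deg 5 err 0.3
23.275 [0.5726 0.0092 0.3852] [ 0.5498 -0.2398 -5.2066] [-0.1097 -0.0376 -0.0552] 0.02774665571258346 59.998801946640015
scene core_grip 0.77 deg 43 err 1.1
scene core_grip 0.68 deg 26 err 0.5
scene core_foot 0.8 deg 7 err 0.8
scene core_foot 0.63 deg 43 err 0.3
top core_grip 0.8 deg 44 err 1.3
top core_foot 0.56 deg 49 err 0.7
scene core_grip 0.96 deg 42 err 4.5
scene core_grip 0.88 deg 23 err 1.5
scene core_foot 0.91 deg 48 err 2.2
scene core_foot 0.67 deg 5 err 1.2
```

The estimates agree on about 45°, steady, so I'm handing in.

```bash
python3 -c "
from cell import robot
print(robot.hand_in())"
```

```text
the job is handed in; nothing more can be done
None
```

The job is handed in, but no verdict came back: the pin is home in the shut mould's clasp and let go, and the core is held still at about 45° with its foot about 15 cm above the rim (camera estimates).

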